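Lock the scanner carriage and find the socket for its clamp nut

ROBOT

A 7-joint arm with a two-finger parallel gripper is mounted at the origin on the work surface. World frame = base frame: x ahead of the robot, y to its left, z up, the work surface at z = 0. Lengths are in m, angles in rad, forces in N, time in s.
With the tool pointing down it reaches from about 0.35 to 0.9 m from the base axis. Payload 8.1 kg.
Tool frame: the origin (TCP) lies at the very end of the fingers, on their centre line; the grasp point (between the pads) lies 19 mm behind it (arm.grip_depth is the distance from the TCP to the grasp point, in m); x points along the fingers, z is the direction in which the jaws open and shut, and the axes are right-handed (so a half turn about x gives the same grasp; the last joint's range is limited). The gripper opens to 92 mm and grips with 3 to 60 N. Pads are 19 mm wide; open, the fingers measure 130 mm over their backs; the gripper's body (75 mm by 190 mm) begins 47 mm behind the grasp point.
Start: joints at [1.085, 0.434, 0.025, 1.573, -0.012, 1.134, -0.075], TCP at [0.233, -0.58, 0.227] pointing down, gripper open.
Joint ranges: [-2.62, 2.62], [-0.44, 2.09], [-1.27, 1.32], [0.08, 2.57], [-1.32, 4.46], [0.12, 2], [-2.74, 2.74]. Speed limits (rad/s): [2.22, 2.22, 3.01, 3.01, 3.14, 3.14, 3.14].

INTERFACE

Orientations are given as a rotation vector (axis times angle).
In Python, from cell import status, cams, arm gives the robot as it stands. The module is installed in compiled form; this text tells all that it offers.
- The arm moves only by the tool step_arm, never from a script. Its argument "rows" is a list of rows, each a list of 7 numbers: the gripper command: -1 is fully open, 1 is shut, values between are in proportion, then the shift along the tool's x, y, z as a fraction of full scale, then the turn, a rotation vector about the tool's x, y, z as a fraction of full scale. In form: [[grip, x, y, z, rx, ry, rz], ...]. A call has 1 to 12 rows; each row is the pose to reach, as a shift and turn from the pose commanded when the call began, along the tool's axes at that moment; what a row does not reach only later rows make up. Full scale, the value 1, is 80 cm for a shift and 60 degrees for a turn. A row lasts 1/12 s, in which the tool goes at most 41.7 mm and 7.16 degrees, less where a joint would pass 70% of its speed; a pose out of reach is approached as far as the arm can. A call with a number of a shift or a turn outside -1 to 1 is refused whole. A call with a gripper value outside its range is refused whole. The fingers move at their own pace and stop on an object; "newtons" is the grip in N (left out, the last holds). Time passes only in rows, so rows that repeat a pose let the fingers close. It gives the time, the measured TCP pose, the force and the opening at its end, in the units of the state.
- status.observe(): the state, without advancing time (a new reading comes with each control period).
- cams.get_image(name): name is "scene" or "top"; returns a dict with "pixels" (480x640x3 uint8, red, green, blue), "range_z" (480x640 float32, m along the optical axis (not along the pixel's ray), 0 where there is no reading), "camera_matrix" (3x3 intrinsics, pixels), "eye" and "attitude" of the camera in the world. Camera axes: x right, y down, z forward; pixel columns grow to the right and rows downward; lengths in m; the calibration is good to about 2 mm. A picture is of the moment at which its call begins.
- arm.sign_off(): hands the job in, once; it reports no verdict.
The state is a dict: "clock": time; "joints": joint angles; "dq": joint speeds; "joint_efforts": joint torques, N m; "position": TCP position; "ee_rot": TCP orientation; "force": force on the tool from outside, world axes, zero at the start; "ft_torque": the same for the moment, N m; "width": opening from 0.0 (shut) to 1.0 (fully open).
Only numpy, scipy, OpenCV 4.12 (cv2) and the standard library are available. Lean on these libraries where they do the work, as an engineer would, in place of code of your own. Each camera call takes 0.05 s, during which the arm holds its last target.

TASK

Lock the core scanner's carriage first: slide its barrel bolt all the way into the keeper. Then try the sockets on the hex nut of the carriage's foot plate, taking them by their square adapters, until you have the one that fits, and push it fully down over the nut; any other socket must end standing upright on the plywood board. Finish still gripping the fitting socket's adapter, with the socket seated on the nut, do not let go, and leave the mug, the spray can and the carton where they are.

Things in the scene. Friction and masses are not known exactly. Their poses are not given: they have to be found in the camera images.
- foot: Aluminium foot plate of the carriage, fixed to the bench, 200 mm (x) x 340 mm (y) x 20 mm thick; origin: centre of its underside, z up. A 40 x 40 mm rail, 400 mm long, runs along y at x = +120 mm, top 40 mm above the bench. The barrel bolt lies along y at x = +60 mm, its guides and keeper (at the +y end) 50 mm above the bench.
- bolt (a joint): Travel of the barrel bolt towards the foot's +y, 0 (drawn back) to 0.050 m (stop, all the way in the keeper). Starts partly drawn; slides with about 2 N of friction, no spring, stays where it is left.
- bolt_knob (a point): On the axis of the bolt's upright round steel knob (16 mm diameter), 77 mm above the bench; the knob's top is 90 mm above the bench and it is clear of its surroundings above 50 mm. Moves with the bolt; axes as the foot's.
- nut: The tight steel hex nut, fixed, standing up on the foot plate: 30 mm across flats, 18 mm high with its upper 3 mm chamfered; a 17 mm stud end rises 6 mm above it. Origin: centre of its underside, on the plate's top face (20 mm above the bench), where a seated socket's underside rests; z up. Two flats are square to its x axis, the others at every 60 degrees.
- board: Plywood board under the sockets, fixed, 140 mm (x) x 330 mm (y) x 15 mm thick; origin: centre of its underside.
- socket_a: Steel socket, 46 mm diameter, 0.35 kg. One of two alike outside (a, b): one bore is 24 mm across flats and stops on the nut 18 mm too high, the other 32 mm (1 mm play per side) and goes right down. Nothing shows which: try. Stands on the board, open end down; origin: centre of its underside, z up. Bore 28 mm deep, its six flats square to x and at every 60 degrees from there.
- socket_a_adapter (a point): Centre of the grip on socket_a's drive adapter, 70 mm above the socket's underside; axes as the socket's. The adapter is a dark steel square, 20 x 20 mm, faces square to x and y, fixed on top of the socket, from 48 mm (where the round body ends) to 88 mm above the underside.
- socket_b: Steel socket, 46 mm diameter, 0.35 kg. One of two alike outside (a, b): one bore is 24 mm across flats and stops on the nut 18 mm too high, the other 32 mm (1 mm play per side) and goes right down. Nothing shows which: try. Stands on the board, open end down; origin: centre of its underside, z up. Bore 28 mm deep, its six flats square to x and at every 60 degrees from there.
- socket_b_adapter (a point): Centre of the grip on socket_b's drive adapter, 70 mm above the socket's underside; axes as the socket's. The adapter is a dark steel square, 20 x 20 mm, faces square to x and y, fixed on top of the socket, from 48 mm (where the round body ends) to 88 mm above the underside.
- socket_c: Slim steel socket, 30 mm outer diameter, about 0.2 kg, so too narrow to take a 30 mm nut. Stands on the board, open end down; origin: centre of its underside, z up. Bore 28 mm deep, its six flats square to x and at every 60 degrees from there.
- socket_c_adapter (a point): Centre of the grip on socket_c's drive adapter, 70 mm above the socket's underside; axes as the socket's. The adapter is a dark steel square, 20 x 20 mm, faces square to x and y, fixed on top of the socket, from 48 mm (where the round body ends) to 88 mm above the underside.
- mug: Bystander: yellow mug, 80 mm wide, 90 mm high; origin under its centre.
- spray_can: Bystander: spray can, 66 mm diameter, 180 mm high; origin under its centre.
- carton: Bystander: small white carton 70 x 110 x 35 mm; origin under its centre.

How it is judged:
On the way, in this order (a step that is already met when the one before it is completed fails the run):
1. the barrel bolt is all the way in its keeper (value of joint bolt above 0.045 m), for 0.2 s.
2. with the bolt home, the fitting socket is fully down over the nut (value of joint bolt above 0.045 m and ((horizontal distance between socket_a and nut below 0.004 m and z of socket_a in the frame of nut below 0.004 m and angle between the z axis of socket_a and the z axis of nut, either way round below 0.08 rad) or (horizontal distance between socket_b and nut below 0.004 m and z of socket_b in the frame of nut below 0.004 m and angle between the z axis of socket_b and the z axis of nut, either way round below 0.08 rad))), for 0.2 s.
At the end, for the whole second after the job is handed in: Bolt within 5 mm of its inner stop; fitting socket down over the nut (4 mm in height, 4 mm off axis, 0.08 rad), its adapter gripped (over 3 N, within 35 mm of its site); other sockets upright (0.1 rad) and still on the board; mug, can and carton moved under 30 mm (value of joint bolt above 0.045 m and (((horizontal distance between socket_a and nut below 0.004 m and z of socket_a in the frame of nut below 0.004 m and angle between the z axis of socket_a and the z axis of nut, either way round below 0.08 rad) and contact force between the fingers and socket_a above 3 N and distance between the grasp point and socket_a_adapter below 0.035 m and z of socket_b in the frame of board between 0.01 and 0.02 m and angle between socket_b's own z axis and vertical below 0.1 rad and x of socket_b in the frame of board between -0.07 and 0.07 m and y of socket_b in the frame of board between -0.165 and 0.165 m and linear speed of socket_b below 0.02 m/s) or ((horizontal distance between socket_b and nut below 0.004 m and z of socket_b in the frame of nut below 0.004 m and angle between the z axis of socket_b and the z axis of nut, either way round below 0.08 rad) and contact force between the fingers and socket_b above 3 N and distance between the grasp point and socket_b_adapter below 0.035 m and z of socket_a in the frame of board between 0.01 and 0.02 m and angle between socket_a's own z axis and vertical below 0.1 rad and x of socket_a in the frame of board between -0.07 and 0.07 m and y of socket_a in the frame of board between -0.165 and 0.165 m and linear speed of socket_a below 0.02 m/s)) and z of socket_c in the frame of board between 0.01 and 0.02 m and angle between socket_c's own z axis and vertical below 0.1 rad and x of socket_c in the frame of board between -0.07 and 0.07 m and y of socket_c in the frame of board between -0.165 and 0.165 m and linear speed of socket_c below 0.02 m/s and distance of each of mug, spray_can, carton from where it was at the start of the episode below 0.03 m); the arm keeps its last pose, push and grip.
It fails at once if the mug is shifted by more than 30 mm (distance of mug from where it was at the start of the episode above 0.03 m).
It fails at once if the spray can is shifted by more than 30 mm (distance of spray_can from where it was at the start of the episode above 0.03 m).
It fails at once if the carton is shifted by more than 30 mm (distance of carton from where it was at the start of the episode above 0.03 m).
It also fails if it takes over 72 s, if anything falls off the work surface, if the arm or the gripper's body presses on something with over 40 N, if the wrist force passes 120 N, or if a joint passes its speed limit or range.

## Working session

There is one attempt and no reset: what is moved stays moved. The work goes in short steps, Python scripts to look and compute and a tool call to move; the robot and the scene stay as the last step left them, time stands still between calls to the robot, and variables do not carry over. Pictures are saved under pics/ and viewed, and the job is handed in when it is done.

Besides the shell and the picture viewer there is one more tool, called after "Emit:" by a JSON object that holds its "name" and its "arguments", one argument or row to a line. step_arm: Moves the arm, as the interface text tells. Its arguments: {"type":"object","properties":{"rows":{"type":"array","items":{"type":"array","items":{"type":"number"}}},"newtons":{"type":"number"}},"required":["rows"]}

```bash
mkdir -p pics; python3 - <<'E'
from cell import status,cams,arm
import cv2,numpy as np
s=status.observe();print({k:np.round(v,3) for k,v in s.items()})
for n in("scene","top"):
    d=cams.get_image(n);cv2.imwrite(f"pics/{n}0.png",d["pixels"][:,:,::-1]);np.savez(f"{n}0.npz",**d)
    print(n,d["camera_matrix"],d["eye"],d["attitude"])
E
```

```text
{'clock': np.float64(0.0), 'joints': array([ 1.085,  0.435,  0.025,  1.574, -0.012,  1.134, -0.075]), 'dq': array([ 0.   ,  0.001,  0.001, -0.001,  0.   , -0.001,  0.001]), 'joint_efforts': array([-2.0000e-03, -6.6787e+01,  9.8400e-01, -3.1447e+01, -6.1000e-02,
        4.3000e-02,  0.0000e+00]), 'position': array([ 0.233, -0.579,  0.226]), 'ee_rot': array([ 0.924,  1.368, -0.922]), 'force': array([ 0.804,  0.211, -0.122]), 'ft_torque': array([-0.028,  0.011, -0.042]), 'width': np.float64(1.002)}
scene [[509.36426964   0.         315.89339918]
 [  0.         509.36426964 246.5916948 ]
 [  0.           0.           1.        ]] [0.97527223 0.29033239 1.06278911] [-1.2638096  -2.55234808  0.6660756 ]
top [[605.76652084   0.         313.93885206]
 [  0.         605.76652084 240.67936087]
 [  0.           0.           1.        ]] [ 0.49241415 -0.04261655  1.43125562] [-2.18454617  2.22512558 -0.08532481]
```

View pics/top0.png

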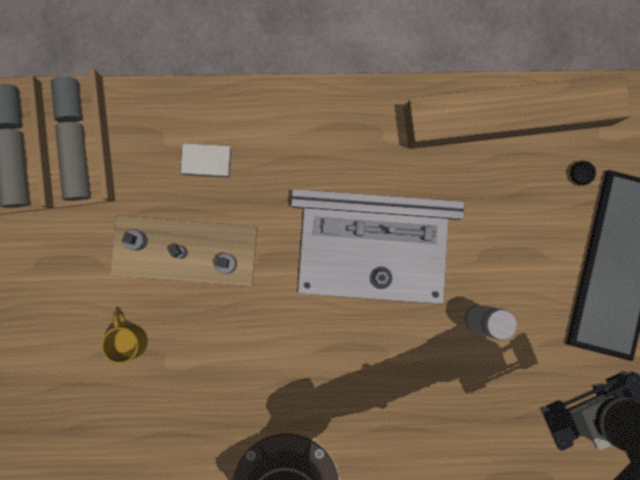

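View pics/scene0.png

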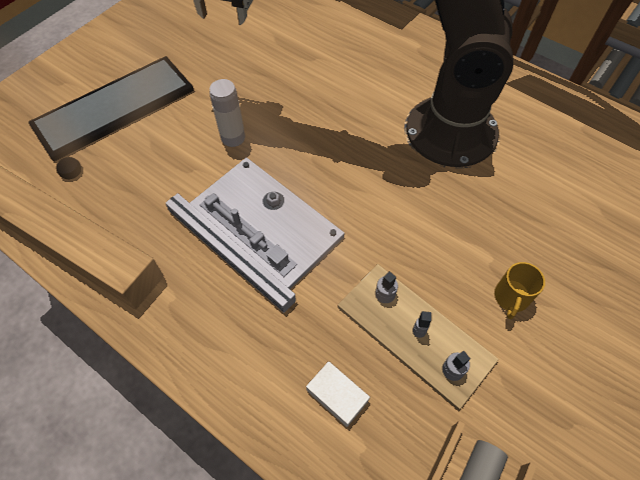

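The top view shows the foot plate at (375,255) and nut at (381,278). The bolt knob is near (385,230), the sockets at (133,239), (177,251) and (225,262), and the can at (490,320). Next I'll measure them in 3D.

```bash
cat > h.py <<'E'
import numpy as np,cv2
from scipy.spatial.transform import Rotation as R
def load(n):
    d=dict(np.load(n)); return d
def cloud(d):
    K=d["camera_matrix"];z=d["range_z"].astype(float);v,u=np.mgrid[0:480,0:640]
    P=np.stack([(u-K[0,2])/K[0,0]*z,(v-K[1,2])/K[1,1]*z,z],-1)
    W=P@R.from_rotvec(d["attitude"]).as_matrix().T+d["eye"]
    W[z==0]=np.nan
    return W
def pix(d,p):
    K=d["camera_matrix"];c=R.from_rotvec(d["attitude"]).as_matrix().T@(np.array(p)-d["eye"])
    return K[:2,:2]@(c[:2]/c[2])+K[:2,2]
def bev(d,x0,x1,y0,y1,h,s):
    # orthorectify at height h ; up=+x,left=+y, s px/m
    H,W=int((x1-x0)*s),int((y1-y0)*s)
    v,u=np.mgrid[0:H,0:W];X=x1-v/s;Y=y1-u/s
    P=np.stack([X,Y,np.full_like(X,h)],-1)-d["eye"]
    c=P@R.from_rotvec(d["attitude"]).as_matrix();K=d["camera_matrix"]
    mu=c[...,0]/c[...,2]*K[0,0]+K[0,2];mv=c[...,1]/c[...,2]*K[1,1]+K[1,2]
    return cv2.remap(d["pixels"],mu.astype(np.float32),mv.astype(np.float32),cv2.INTER_CUBIC)[:,:,::-1]
E
python3 - <<'E'
from h import *
for n in("top0.npz","scene0.npz"):
    d=load(n);W=cloud(d)
    print(n)
    for u,v in ([(133,239),(177,251),(225,262),(381,278),(384,228),(120,345),(495,322),(205,160),(340,280),(250,400)] if n[0]=='t' else [(390,278),(424,318),(461,358),(273,196),(236,212),(223,87),(338,390)]):
        print(u,v,np.round(W[v,u],4))
    # regions with z thresholds, in the workspace
    z=W[...,2]
    m=((z>0.07)&(z<0.25)&(W[...,0]>0.3)&(W[...,0]<0.75)&(W[...,1]>-.35)).astype(np.uint8)
    k,l,st,c=cv2.connectedComponentsWithStats(m)
    for i in range(1,k):
        if st[i,4]>8:
            q=W[l==i];print(st[i],'med',np.round(np.median(q,0),4),'min',np.round(q.min(0),3),'max',np.round(q.max(0),3))
d=load("top0.npz")
cv2.imwrite("pics/foot.png",bev(d,.42,.72,-.35,.05,.02,1900))
cv2.imwrite("pics/brd.png",bev(d,.42,.68,.05,.5,.1,1700))
d=load("scene0.npz")
cv2.imwrite("pics/foot_s.png",bev(d,.42,.72,-.35,.05,.05,1900))
E
```

```text
top0.npz
133 239 [0.5764 0.3267 0.0818]
177 251 [0.5474 0.2267 0.0976]
225 262 [0.5212 0.1212 0.1043]
381 278 [ 0.4793 -0.2271  0.0457]
384 228 [ 0.5943 -0.2378  0.0395]
120 345 [0.3354 0.3784 0.0052]
495 322 [ 0.3849 -0.4446  0.1761]
205 160 [0.7598 0.1734 0.0348]
340 280 [ 0.4762 -0.1349  0.0177]
250 400 [ 0.2008  0.0798 -0.0024]
[ 62 163  14  17  74] med [0.7322 0.4749 0.0718] min [0.714 0.459 0.07 ] max [0.75  0.488 0.081]
[  0 164  14  41 212] med [0.7069 0.6119 0.0718] min [0.66  0.596 0.07 ] max [0.75  0.625 0.077]
[ 71 164   4   7  14] med [0.7402 0.4628 0.0716] min [0.734 0.46  0.07 ] max [0.748 0.468 0.075]
[ 63 178  13  20  88] med [0.6959 0.4695 0.0717] min [0.674 0.458 0.07 ] max [0.717 0.486 0.077]
[387 225   8   8  47] med [ 0.5888 -0.2462  0.0874] min [ 0.582 -0.254  0.073] max [ 0.597 -0.238  0.095]
[121 233  15  12 122] med [0.5772 0.3314 0.0997] min [0.566 0.323 0.07 ] max [0.589 0.348 0.11 ]
[167 245  15  12 114] med [0.5476 0.2325 0.1   ] min [0.536 0.222 0.071] max [0.561 0.248 0.105]
[217 258  12  10  98] med [0.5203 0.1276 0.1003] min [0.51  0.118 0.07 ] max [
[... 242 characters left out ...]
76  0.0433]
236 212 [ 0.5889 -0.2421  0.0912]
223 87 [ 0.3754 -0.4578  0.1794]
338 390 [0.76   0.1721 0.0378]
[231 208   8  11  63] med [ 0.5908 -0.2467  0.0868] min [ 0.582 -0.256  0.07 ] max [ 0.597 -0.241  0.093]
[503 262  42  50 619] med [0.3577 0.3598 0.0828] min [0.303 0.314 0.07 ] max [0.413 0.393 0.093]
[381 271  15  19 161] med [0.5253 0.1273 0.1002] min [0.508 0.115 0.07 ] max [0.533 0.137 0.107]
[418 311  13  16 166] med [0.5527 0.2326 0.1006] min [0.536 0.219 0.07 ] max [0.563 0.245 0.106]
[452 351  18  18 177] med [0.5831 0.3324 0.1006] min [0.566 0.321 0.07 ] max [0.59  0.345 0.107]
[475 444  27  36 356] med [0.7082 0.4678 0.0718] min [0.674 0.452 0.07 ] max [0.746 0.482 0.076]
```

View pics/foot.png

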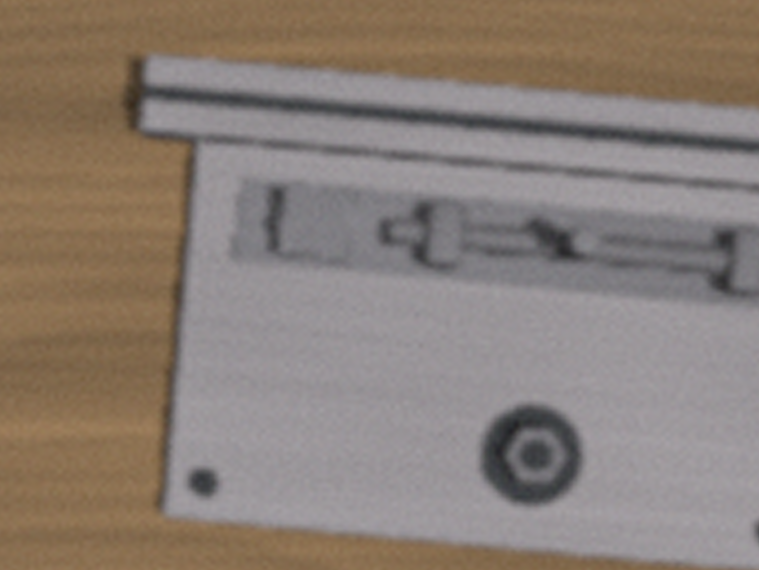

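View pics/brd.png

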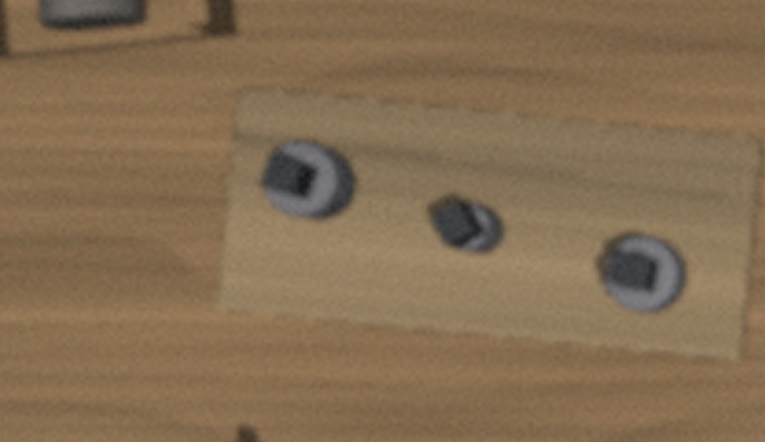

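View pics/foot_s.png

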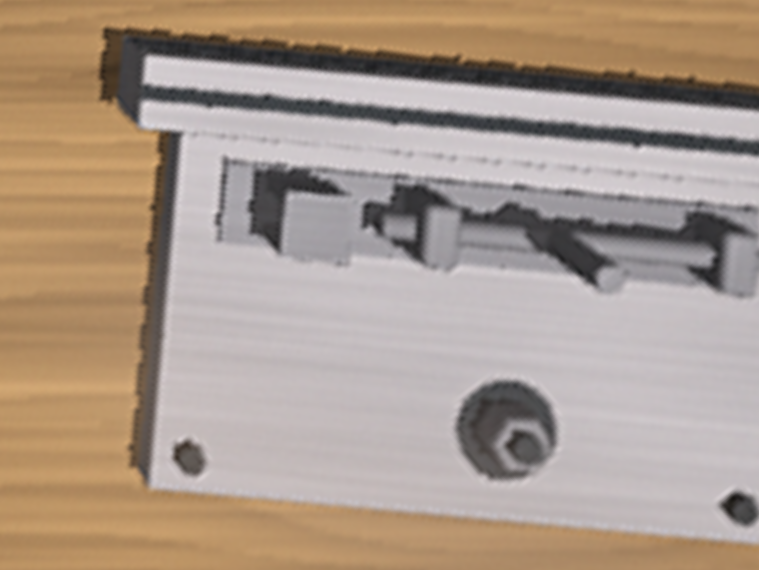

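```bash
python3 - <<'E'
from h import *
ims=[]
for n in("top0.npz","scene0.npz"):
    d=load(n)
    ims.append(bev(d,.45,.51,-.26,-.20,.038,6000)) 
    
cv2.imwrite("pics/nut.png",np.hstack(ims))
t=load("top0.npz"); s=load("scene0.npz")
ims=[]
for d in (t,s):
  r=[]
  for c in((.58,.332),(.55,.2325),(.523,.1275)):
    r.append(bev(d,c[0]-.03,c[0]+.03,c[1]-.03,c[1]+.03,.103,4400))
  ims.append(np.hstack(r))
cv2.imwrite("pics/adp.png",np.vstack(ims))
E
```

```text
(no output)
```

View pics/nut.png

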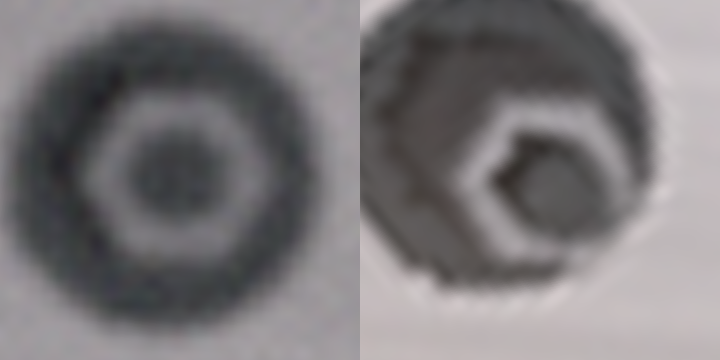

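View pics/adp.png

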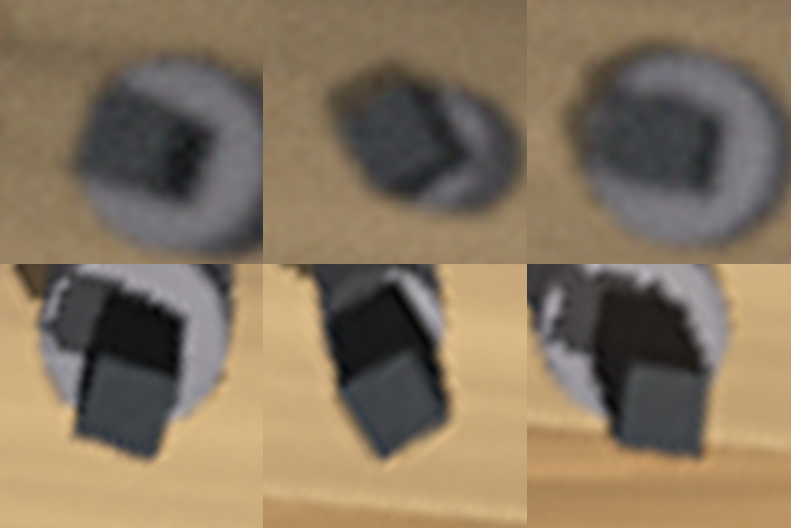

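```bash
python3 - <<'E'
from h import *
from cell import status
o=status.observe();M=R.from_rotvec(o["ee_rot"]).as_matrix();print("tool axes cols\n",M.round(3), np.degrees(np.arctan2(M[1,2],M[0,2])))
t=load("top0.npz"); s=load("scene0.npz")
# dark disc at z=.020
for n,d in(("t",t),("s",s)):
    im=bev(d,.44,.52,-.27,-.19,.020,5000)
    g=cv2.cvtColor(im,cv2.COLOR_BGR2GRAY);_,m=cv2.threshold(g,0,255,cv2.THRESH_OTSU+cv2.THRESH_BINARY_INV)
    cs,_=cv2.findContours(m,cv2.RETR_EXTERNAL,cv2.CHAIN_APPROX_NONE);c=max(cs,key=cv2.contourArea)
    h=cv2.convexHull(c);(u,v),ax,a=cv2.fitEllipse(h)
    print(n,"disc",.52-v/5000,-.19-u/5000,np.array(ax)/5)
    (u,v),r=cv2.minEnclosingCircle(c);print("   enc",.52-v/5000,-.19-u/5000,r/5)
# foot / rail edges: plane-based masks from depth
W=cloud(t);z=W[...,2]
m=((z>.034)&(z<.046)&(W[...,0]>.55)&(W[...,0]<.7)&(W[...,1]>-.5)&(W[...,1]<.05)).astype(np.uint8)
k,l,st,c=cv2.connectedComponentsWithStats(m);i=1+np.argmax(st[1:,4]);q=W[l==i][:,:2].astype(np.float32)
print("rail",cv2.minAreaRect(q))
for n,d in(("t",t),("s",s)):
  W=cloud(d)
  for nm,p in(("1",(.58,.332)),("c",(.55,.2325)),("2",(.523,.1275))):
    m=(np.hypot(W[...,0]-p[0],W[...,1]-p[1])<.03)&(W[...,2]>.0955)
    q=W[m][:,:2].astype(np.float32);(a,b),w,an=cv2.minAreaRect(q)
    print(n,nm,np.round((a,b),4),np.round(w,4),an,len(q),np.median(W[m][:,2]))
    m=(np.hypot(W[...,0]-p[0],W[...,1]-p[1])<.04)&(W[...,2]>.055)&(W[...,2]<.07)
    q=W[m][:,:2].astype(np.float32);c,r=cv2.minEnclosingCircle(q);print("   ring",np.round(c,4),r)
E
```

```text
tool axes cols
 [[-0.001  0.928  0.373]
 [ 0.001  0.373 -0.928]
 [-1.    -0.    -0.001]] -68.07376217233039
t disc 0.4806114898681641 -0.2293063232421875 [53.24126587 53.84501343]
   enc 0.4803587097167969 -0.22909217834472656 27.197488403320314
s disc 0.4795019714355469 -0.23115405578613282 [54.31410522 54.60438843]
   enc 0.4795251647949219 -0.23125776672363282 27.780862426757814
rail ((0.6517969965934753, -0.2240995317697525), (0.4005969762802124, 0.04080032929778099), 84.82556915283203)
t 1 [0.578  0.3355] [0.0216 0.0195] 70.51280212402344 87 0.10116985920507582
   ring [0.5777 0.3355] 0.023421041667461395
t c [0.5483 0.2347] [0.0204 0.0208] 31.057077407836914 91 0.10098337174534233
   ring [0.5485 0.2342] 0.014781557023525238
t 2 [0.5204 0.1284] [0.0198 0.0195] 80.85247802734375 83 0.10076830368287437
   ring [0.521  0.1289] 0.023351306095719337
s 1 [0.578  0.3324] [0.0205 0.0204] 71.84784698486328 116 0.10244819100110181
   ring [0.5779 0.3321] 0.02323305420577526
s c [0.5487 0.2315] [0.0207 0.0189] 32.32328796386719 102 0.1027718247670284
   ring [0.5494 0.232 ] 0.014934776350855827
s 2 [0.5203 0.126 ] [0.0209 0.0209] 77.44773864746094 97 0.10227942677253843
   ring [0.5205 0.126 ] 0.023109883069992065
```

```bash
cat > go.py <<'E'
import sys
from h import *
from cell import status
# usage: go.py x y z zang ; prints row entries
def plan(x,y,z,a):
    o=status.observe();M=R.from_rotvec(o["ee_rot"]).as_matrix()
    s=M.T@(np.array([x,y,z])-o["position"])/0.8
    a=np.radians(a);zt=np.array([np.cos(a),np.sin(a),0]);xt=np.array([0,0,-1.]);T=np.stack([xt,np.cross(zt,xt),zt],1)
    rv=np.degrees(R.from_matrix(M.T@T).as_rotvec())/60
    print("row",np.round(s,4),np.round(rv,4),"dist",np.linalg.norm(s)*.8)
v=list(map(float,sys.argv[1:]))
for i in range(0,len(v),4): plan(*v[i:i+4])
E
python3 go.py .5895 -.247 .227 -95  .5895 -.247 .064 -95
```

```text
row [-0.001   0.5682 -0.2191] [ 4.488e-01 -1.400e-03  4.000e-04] dist 0.4872137971408358
row [ 0.2028  0.5683 -0.2188] [ 4.488e-01 -1.400e-03  4.000e-04] dist 0.5134422236204006
```

Emit:
{"name": "step_arm", "arguments": {
  "rows": [
    [-1,0,0.568,-0.219,0.449,0,0],
    [-1,0,0.568,-0.219,0.449,0,0],
    [-1,0,0.568,-0.219,0.449,0,0],
    [-1,0,0.568,-0.219,0.449,0,0],
    [-1,0,0.568,-0.219,0.449,0,0],
    [-1,0,0.568,-0.219,0.449,0,0],
    [-1,0,0.568,-0.219,0.449,0,0],
    [-1,0,0.568,-0.219,0.449,0,0],
    [-1,0,0.568,-0.219,0.449,0,0],
    [-1,0,0.568,-0.219,0.449,0,0],
    [-1,0,0.568,-0.219,0.449,0,0],
    [-1,0,0.568,-0.219,0.449,0,0]
  ]
}}

```text
clock: 1.1
position: [0.5918, -0.2436, 0.2263]
ee_rot: [1.272, 1.169, -1.27]
force: [-0.5, 0.2, -0.0]
width: 1.0
```

```bash
python3 go.py .5895 -.247 .227 -95  .5895 -.247 .064 -95
```

```text
row [-0.0009 -0.0026  0.0045] [ 0.0027 -0.0015 -0.    ] dist 0.004172985860389975
row [ 0.2029 -0.0026  0.0048] [ 0.0027 -0.0015 -0.    ] dist 0.16234699338325612
```

Emit:
{"name": "step_arm", "arguments": {
  "rows": [
    [-1,0,0,0,0,0,0],
    [-1,0.05,0,0,0,0,0],
    [-1,0.1,0,0,0,0,0],
    [-1,0.15,0,0,0,0,0],
    [-1,0.18,0,0,0,0,0],
    [-1,0.203,0,0,0,0,0],
    [-1,0.203,0,0,0,0,0]
  ]
}}

```text
clock: 1.68
position: [0.5862, -0.2467, 0.0597]
ee_rot: [1.271, 1.174, -1.278]
force: [-0.8, 0.6, -0.7]
width: 0.997
```

```bash
python3 go.py .5895 -.247 .064 -95; python3 - <<'E'
from cell import cams
from h import *
d=cams.get_image("scene");np.savez("s1.npz",**d);cv2.imwrite("pics/s1.png",cv2.resize(d["pixels"][100:340,100:420,::-1],None,fx=2.4,fy=2.4))
E
```

```text
row [-0.0054  0.0041 -0.    ] [-0.0002 -0.0016  0.0074] dist 0.005453068023476654
```

View pics/s1.png

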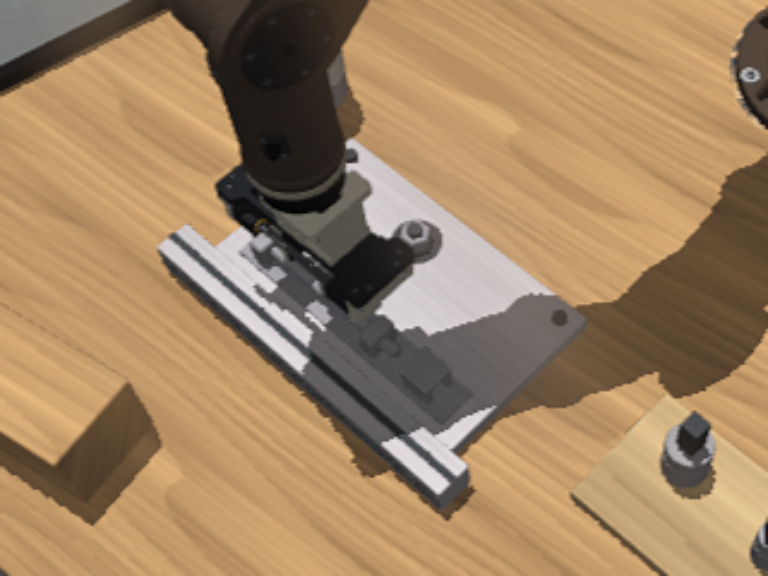

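The picture shows the gripper straddling the knob around (330,240), clear of the guides. I'll close the jaws on it.

Emit:
{"name": "step_arm", "arguments": {
  "newtons": 15,
  "rows": [
    [0.5,-0.005,0.004,0,0,0,0],
    [1,-0.005,0.004,0,0,0,0],
    [1,-0.005,0.004,0,0,0,0],
    [1,-0.005,0.004,0,0,0,0],
    [1,-0.005,0.004,0,0,0,0],
    [1,-0.005,0.004,0,0,0,0]
  ]
}}

```text
clock: 2.23
position: [0.5929, -0.2479, 0.0689]
ee_rot: [1.274, 1.166, -1.273]
force: [0.0, -0.2, 0.5]
width: 0.614
```

Emit:
{"name": "step_arm", "arguments": {
  "rows": [
    [1,0,0,0,0,0,0],
    [1,0,0,0,0,0,0],
    [1,0,0,0,0,0,0],
    [1,0,0,0,0,0,0],
    [1,0,0,0,0,0,0],
    [1,0,0,0,0,0,0]
  ]
}}

```text
clock: 2.73
position: [0.5927, -0.248, 0.0683]
ee_rot: [1.273, 1.167, -1.273]
force: [-0.2, -2.4, -0.1]
width: 0.175
```

Emit:
{"name": "step_arm", "arguments": {
  "rows": [
    [1,0,0,-0.01,0,0,0],
    [1,0,0,-0.02,0,0,0],
    [1,0,0,-0.03,0,0,0],
    [1,0,0,-0.03,0,0,0],
    [1,0,0,-0.03,0,0,0]
  ]
}}

```text
clock: 3.15
position: [0.5951, -0.2216, 0.0683]
ee_rot: [1.273, 1.169, -1.271]
force: [0.7, 1.8, -1.2]
width: 0.167
```

Emit:
{"name": "step_arm", "arguments": {
  "rows": [
    [1,0,0,-0.006,0,0,0],
    [1,0,0,-0.012,0,0,0],
    [1,0,0,-0.018,0,0,0],
    [1,0,0,-0.018,0,0,0],
    [1,0,0,-0.018,0,0,0]
  ]
}}

```text
clock: 3.57
position: [0.596, -0.2106, 0.0683]
ee_rot: [1.273, 1.165, -1.274]
force: [1.6, -5.5, -3.7]
width: 0.169
```

Emit:
{"name": "step_arm", "arguments": {
  "rows": [
    [1,0,0,-0.006,0,0,0],
    [1,0,0,-0.01,0,0,0],
    [1,0,0,-0.01,0,0,0],
    [1,0,0,-0.01,0,0,0],
    [1,0,0,-0.01,0,0,0]
  ]
}}

```text
clock: 3.98
position: [0.596, -0.2104, 0.0683]
ee_rot: [1.271, 1.155, -1.281]
force: [2.4, -24.1, -8.9]
width: 0.165
```

```bash
python3 - <<'E'
from cell import cams
from h import *
for n in("top","scene"):
  d=cams.get_image(n);np.savez(n+"2.npz",**d)
  cv2.imwrite(f"pics/{n}2.png",bev(d,.54,.66,-.35,-.07,.05,2700))
E
```

```text
(no output)
```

View pics/scene2.png

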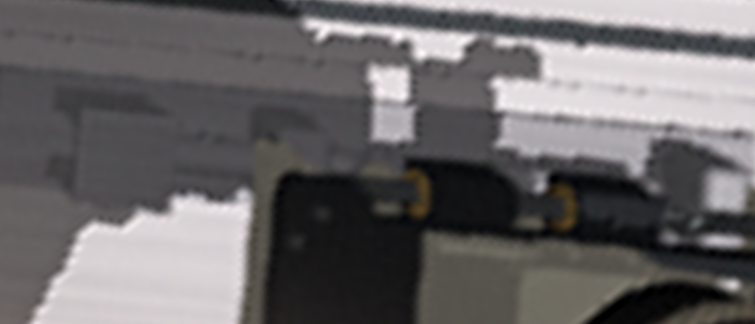

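Motion stopped dead at 24 N, which looks like the stop. I'll relax the push, release the knob, rise and check.

Emit:
{"name": "step_arm", "arguments": {
  "rows": [
    [1,0,0,0.009,0,0,0],
    [0,0,0,0.009,0,0,0],
    [0,0,0,0.009,0,0,0],
    [0,0,0,0.009,0,0,0],
    [0,0,0,0.009,0,0,0],
    [0,-0.05,0,0.009,0,0,0],
    [0,-0.1,0,0.009,0,0,0],
    [0,-0.15,0,0.009,0,0,0],
    [0,-0.2,0,0.009,0,0,0],
    [0,-0.22,0,0.009,0,0,0]
  ]
}}

```text
clock: 4.92
position: [0.5982, -0.2084, 0.2507]
ee_rot: [1.275, 1.161, -1.267]
force: [0.9, -0.9, 0.3]
width: 0.496
```

```bash
python3 go.py .5205 .127 .2 79 .5205 .127 .2 -101 .5205 .127 .2 -11; python3 - <<'E'
from cell import cams
from h import *
d=cams.get_image("scene");np.savez("s3.npz",**d)
cv2.imwrite(f"pics/s3.png",bev(d,.54,.66,-.35,-.07,.05,2700))
E
```

```text
row [ 0.062  -0.1334 -0.4093] [-2.8992e+00  1.0900e-02  6.0000e-04] dist 0.3479828488036874
row [ 0.062  -0.1334 -0.4093] [ 0.1008  0.0004 -0.0072] dist 0.3479828488036874
row [ 0.062  -0.1334 -0.4093] [-1.3992  0.0059 -0.0053] dist 0.3479828488036874
```

View pics/s3.png

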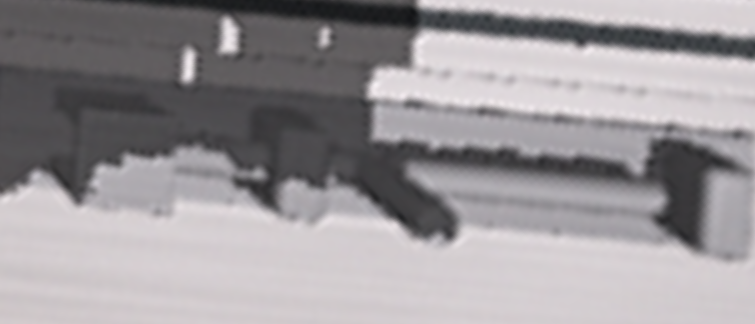

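The picture shows the bolt tip inside the keeper at (80–175,185), with the knob up near the left guide, so the bolt is home. Now the nearer 46 mm socket.

Emit:
{"name": "step_arm", "arguments": {
  "rows": [
    [-0.3,0.06,-0.133,-0.409,0.1,0,0],
    [-0.3,0.06,-0.133,-0.409,0.1,0,0],
    [-0.3,0.06,-0.133,-0.409,0.1,0,0],
    [-0.3,0.06,-0.133,-0.409,0.1,0,0],
    [-0.3,0.06,-0.133,-0.409,0.1,0,0],
    [-0.3,0.06,-0.133,-0.409,0.1,0,0],
    [-0.3,0.06,-0.133,-0.409,0.1,0,0],
    [-0.3,0.06,-0.133,-0.409,0.1,0,0],
    [-0.3,0.06,-0.133,-0.409,0.1,0,0],
    [-0.3,0.06,-0.133,-0.409,0.1,0,0],
    [-0.3,0.06,-0.133,-0.409,0.1,0,0],
    [-0.3,0.06,-0.133,-0.409,0.1,0,0]
  ]
}}

```text
clock: 5.97
position: [0.5188, 0.1254, 0.1962]
ee_rot: [1.349, 1.111, -1.35]
force: [0.1, -0.1, 0.2]
width: 0.648
```

```bash
python3 go.py .5205 .127 .074 -101
```

```text
row [ 0.1528  0.0017 -0.0025] [-0.0009  0.0008 -0.    ] dist 0.12225550601933105
```

Emit:
{"name": "step_arm", "arguments": {
  "rows": [
    [-0.3,0.03,0.002,-0.002,0,0,0],
    [-0.3,0.07,0.002,-0.002,0,0,0],
    [-0.3,0.1,0.002,-0.002,0,0,0],
    [-0.3,0.13,0.002,-0.002,0,0,0],
    [-0.3,0.145,0.002,-0.002,0,0,0],
    [-0.3,0.152,0.002,-0.002,0,0,0],
    [-0.3,0.152,0.002,-0.002,0,0,0]
  ]
}}

```text
clock: 6.55
position: [0.5203, 0.126, 0.0737]
ee_rot: [1.349, 1.111, -1.353]
force: [-0.3, 0.2, 0.2]
width: 0.654
```

Emit:
{"name": "step_arm", "arguments": {
  "newtons": 20,
  "rows": [
    [0.5,0,0,0,0,0,0],
    [1,0,0,0,0,0,0],
    [1,0,0,0,0,0,0],
    [1,0,0,0,0,0,0],
    [1,0,0,0,0,0,0],
    [1,0,0,0,0,0,0],
    [1,0,0,0,0,0,0],
    [1,0,0,0,0,0,0]
  ]
}}

```text
clock: 7.22
position: [0.5207, 0.1277, 0.0749]
ee_rot: [1.349, 1.112, -1.349]
force: [-0.7, 0.3, 2.6]
width: 0.216
```

```bash
python3 go.py  .5205 .127 .155 -101 .480 -.230 .155 -95
```

```text
row [-0.1001 -0.      0.0009] [-0.0002  0.     -0.0002] dist 0.08008979418715034
row [-0.1001  0.0355  0.4486] [-0.1002  0.     -0.0002] dist 0.36879269152372984
```

Emit:
{"name": "step_arm", "arguments": {
  "newtons": 40,
  "rows": [
    [1,0,0,0,0,0,0],
    [1,-0.03,0,0,0,0,0],
    [1,-0.07,0,0,0,0,0],
    [1,-0.1,0,0,0,0,0],
    [1,-0.1,0.004,0.05,-0.01,0,0],
    [1,-0.1,0.008,0.1,-0.02,0,0],
    [1,-0.1,0.012,0.15,-0.03,0,0],
    [1,-0.1,0.016,0.2,-0.04,0,0],
    [1,-0.1,0.02,0.25,-0.05,0,0],
    [1,-0.1,0.024,0.3,-0.06,0,0]
  ]
}}

```text
clock: 8.05
position: [0.4925, -0.1132, 0.1544]
ee_rot: [1.303, 1.146, -1.304]
force: [1.3, -0.6, -4.2]
width: 0.216
```

```bash
python3 go.py  .480 -.230 .155 -95
```

```text
row [-0.0008  0.0032  0.1468] [-0.0394 -0.      0.0008] dist 0.11744133145264231
```

Emit:
{"name": "step_arm", "arguments": {
  "rows": [
    [1,0,0.003,0.05,-0.02,0,0],
    [1,0,0.003,0.1,-0.039,0,0],
    [1,0,0.003,0.13,-0.039,0,0],
    [1,0,0.003,0.147,-0.039,0,0],
    [1,0,0.003,0.147,-0.039,0,0],
    [1,0,0.003,0.147,-0.039,0,0],
    [1,0,0.003,0.147,-0.039,0,0],
    [1,0,0.003,0.147,-0.039,0,0]
  ]
}}

```text
clock: 8.72
position: [0.481, -0.2268, 0.1545]
ee_rot: [1.273, 1.168, -1.272]
force: [-0.5, -0.1, -2.9]
width: 0.216
```

```bash
python3 go.py  .480 -.230 .155 -95;python3 - <<'E'
from cell import cams
from h import *
ims=[]
for n in("top","scene"):
  d=cams.get_image(n);np.savez(n+"4.npz",**d)
  u,v=pix(d,(.48,-.23,.08)).astype(int)
  ims.append(cv2.resize(d["pixels"][v-50:v+50,u-50:u+50,::-1],(390,390),interpolation=cv2.INTER_CUBIC))
cv2.imwrite("pics/h4.png",np.hstack(ims))
E
```

```text
row [-0.0006 -0.001   0.0041] [ 0.0009 -0.0008  0.0004] dist 0.003374681450905727
```

View pics/h4.png

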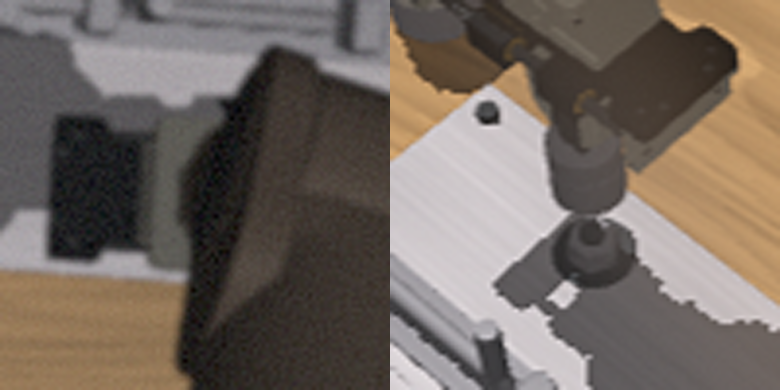

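```bash
cat > fit.py <<'E'
from h import *
from scipy.optimize import least_squares
def cyl(W,p,z0,z1,r=.023):
    m=(np.hypot(W[...,0]-p[0],W[...,1]-p[1])<.032)&(W[...,2]>z0)&(W[...,2]<z1)
    q=W[m]
    f=least_squares(lambda a:np.hypot(q[:,0]-a[0],q[:,1]-a[1])-r,p[:2],loss="soft_l1",f_scale=.001)
    return f.x,len(q),np.std(f.fun)
E
python3 - <<'E'
from fit import *
d=load("scene4.npz");W=cloud(d)
print(cyl(W,(.48,-.23),.10,.135))
d0=load("scene0.npz");W0=cloud(d0)
print(cyl(W0,(.5205,.126),.02,.055))
print(cyl(W0,(.578,.3325),.02,.055))
# silhouette underside: lowest z
q=W[(np.hypot(W[...,0]-.48,W[...,1]+.23)<.028)&(W[...,2]>.07)];print(np.percentile(q[:,2],[0,1,2,5]))
# plate heights & nut depth
m=(np.hypot(W0[...,0]-.48,W0[...,1]+.23)<.03);q=W0[m&(W0[...,2]>.034)&(W0[...,2]<.041)];print("nuttop",np.median(q,0),q.min(0),q.max(0),len(q))
print("rail/plate z",np.nanmedian(W0[215:225,300:310,2]))
E
```

```text
(array([ 0.47949155, -0.22838817]), 177, np.float64(0.0011415889725908575))
(array([0.51939965, 0.12549424]), 139, np.float64(0.0008319736125095126))
(array([0.5770045 , 0.33271819]), 141, np.float64(0.0006241293751432496))
[0.09485443 0.0970055  0.09794972 0.10283483]
nuttop [ 0.48544549 -0.22892927  0.03793795] [ 0.46493608 -0.24548558  0.03412111] [ 0.49704066 -0.21315816  0.04099578] 75
rail/plate z 0.019936334678360867
```

Emit:
{"name": "step_arm", "arguments": {
  "rows": [
    [1,0.02,0,0.0035,0,0,0],
    [1,0.04,0,0.0035,0,0,0],
    [1,0.055,0,0.0035,0,0,0],
    [1,0.062,0,0.0035,0,0,0],
    [1,0.062,0,0.0035,0,0,0],
    [1,0.062,0,0.0035,0,0,0],
    [1,0.062,0,0.0035,0,0,0]
  ]
}}

```text
clock: 9.4
position: [0.4812, -0.2312, 0.1059]
ee_rot: [1.274, 1.165, -1.273]
force: [-0.2, 0.2, -4.1]
width: 0.216
```

```bash
python3 go.py  .481 -.2295 .104 -95;python3 - <<'E'
from cell import cams
from fit import *
d=cams.get_image("scene");np.savez("s5.npz",**d);W=cloud(d)
print(cyl(W,(.48,-.23),.052,.085))
u,v=pix(d,(.48,-.23,.05)).astype(int)
cv2.imwrite("pics/h5.png",cv2.resize(d["pixels"][v-50:v+50,u-60:u+60,::-1],(720,600),interpolation=cv2.INTER_CUBIC))
E
```

```text
row [ 0.0024 -0.0005 -0.0021] [-0.0008  0.0003 -0.0011] dist 0.0025622027019692245
(array([ 0.48004865, -0.23263732]), 152, np.float64(0.0011674688761290173))
```

View pics/h5.png

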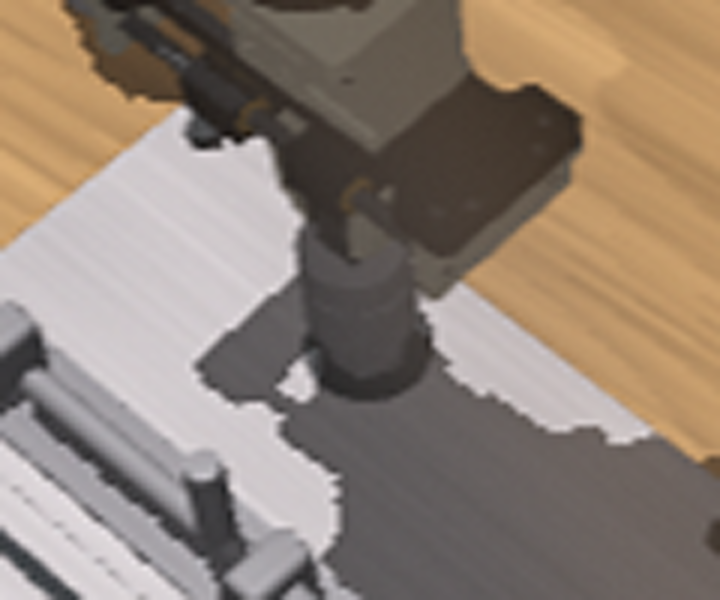

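Emit:
{"name": "step_arm", "arguments": {
  "rows": [
    [1,0.003,0,-0.002,0,0,0],
    [1,0.006,0,-0.002,0,0,0],
    [1,0.009,0,-0.002,0,0,0],
    [1,0.012,0,-0.002,0,0,0],
    [1,0.014,0,-0.002,0,0,0],
    [1,0.016,0,-0.002,0,0,0],
    [1,0.016,0,-0.002,0,0,0]
  ]
}}

```text
clock: 10.03
position: [0.4808, -0.2299, 0.0921]
ee_rot: [1.274, 1.166, -1.274]
force: [0.6, -1.9, -4.2]
width: 0.216
```

```bash
python3 go.py  .481 -.2295 .079 -95
```

```text
row [ 0.0163  0.0003 -0.0005] [-0.0013  0.0002 -0.0001] dist 0.01305882328710718
```

Underside is already 6 mm below the nut top with no contact force, so this socket fits. I'll keep going down.

Emit:
{"name": "step_arm", "arguments": {
  "rows": [
    [1,0.004,0,0,0,0,0],
    [1,0.008,0,0,0,0,0],
    [1,0.011,0,0,0,0,0],
    [1,0.014,0,0,0,0,0],
    [1,0.016,0,0,0,0,0],
    [1,0.017,0,0,0,0,0],
    [1,0.018,0,0,0,0,0],
    [1,0.018,0,0,0,0,0]
  ]
}}

```text
clock: 10.7
position: [0.4811, -0.2301, 0.0798]
ee_rot: [1.275, 1.164, -1.274]
force: [-5.9, 0.2, 21.8]
width: 0.22
```

Emit:
{"name": "step_arm", "arguments": {
  "rows": [
    [1,-0.001,0,0,0,0,0],
    [1,-0.001,0,0,0,0,0],
    [1,-0.001,0,0,0,0,0],
    [1,-0.001,0,0,0,0,0]
  ]
}}

```text
clock: 11.03
position: [0.481, -0.23, 0.0799]
ee_rot: [1.274, 1.165, -1.274]
force: [-3.1, -0.7, 12.8]
width: 0.216
```

```bash
python3 - <<'E'
from cell import cams,status
from fit import *
ims=[]
for n in("scene","top"):
  d=cams.get_image(n);np.savez(n+"6.npz",**d);W=cloud(d)
  if n=="scene":
    print(cyl(W,(.48,-.23),.03,.058)); u,v=pix(d,(.5,-.1,.05)).astype(int)
    ims.append(d["pixels"][v-130:v+130,u-190:u+190,::-1])
    m=(np.hypot(W[...,0]-.48,W[...,1]+.23)<.026)
    z=W[...,2][m];print(np.histogram(z,np.arange(.015,.11,.005)))
    for p in((.578,.3325),(.5485,.232)):
      q=W[(np.hypot(W[...,0]-p[0],W[...,1]-p[1])<.03)&(W[...,2]>.0955)];print(q.mean(0),len(q))
    k=W[(W[...,2]>.082)&(W[...,2]<.095)&(np.hypot(W[...,0]-.593,W[...,1]+.21)<.02)];print("knob",k.mean(0),len(k))
cv2.imwrite("pics/h6.png",cv2.resize(ims[0],None,fx=2,fy=2))
o=status.observe();print(o["position"],o["force"],o["width"],o["clock"])
E
```

```text
(array([ 0.47959428, -0.23161024]), 123, np.float64(0.0011008114482270739))
(array([29, 35, 25, 22, 20, 22, 24, 19, 22, 29, 91, 13,  7, 15, 11,  8,  5,
        6]), array([0.015, 0.02 , 0.025, 0.03 , 0.035, 0.04 , 0.045, 0.05 , 0.055,
       0.06 , 0.065, 0.07 , 0.075, 0.08 , 0.085, 0.09 , 0.095, 0.1  ,
       0.105]))
[0.57880864 0.33273373 0.10231637] 119
[0.54949025 0.23218722 0.10203593] 104
knob [ 0.59367345 -0.21103363  0.08862648] 45
[ 0.48107701 -0.23005656  0.0798663 ] [-3.11315211 -0.37212035 11.98022916] 0.2152628430336378 11.1333
```

View pics/h6.png

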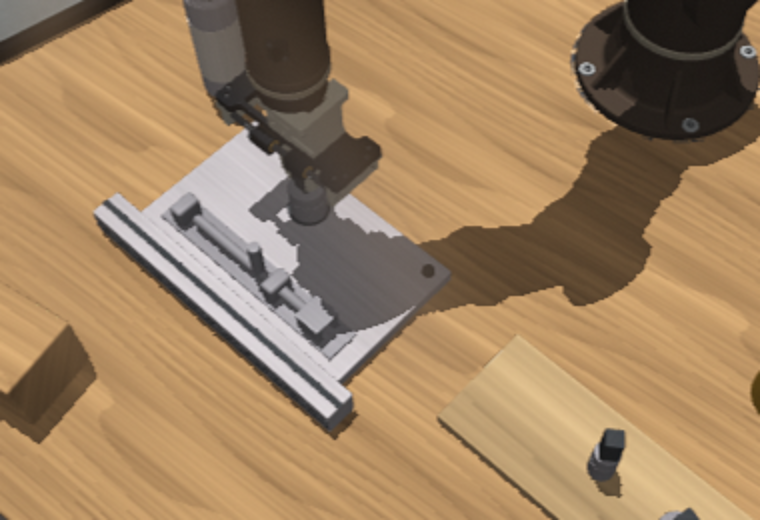

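The picture shows the socket down around the nut at (308,205), its body top measured at about 67 mm against 68 mm when seated. The bolt is in the keeper at (315,320), and sockets c and the other large one are still upright on the board. I'm handing it in.

```bash
python3 -c "
from cell import arm
print(arm.sign_off())"
```

```text
the job is handed in; nothing more can be done
None
```

I slid the bolt into its keeper, and the first large socket I tried fitted the nut. It was the one nearer the foot plate. I pushed it fully down, handed the job in at about 11 s of the 72 s allowed, and am still gripping its adapter at 40 N.

- **Bolt:** it stopped dead at 24 N after about 37 mm of travel, and the image shows its tip in the keeper. I had no direct reading of the bolt joint; the hard stop and the pictures are the evidence.
- **Fitting socket:** it passed the nut's top with no contact force. It then stopped on the plate with about 12 N of push left, at the height expected for seated (TCP z 79.9 mm). Its body top measured about 67 mm against 68 mm expected. In the same camera view its axis was within about 0.5 mm of the nut's. I did not measure its tilt separately.
- **Other sockets:** both were still upright at their starting places on the board. I never touched them.
- **Mug, can and carton:** the arm did not touch them. I did not measure them again at the end.
- **Disagreement:** the two cameras differed by 2–3 mm in y, so I placed the socket relative to the nut within a single camera's view. The arm hid the nut from the top camera, so the last checks used only the scene camera.

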